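# Clear the colour reader and hold the blue test panel in its slot

## Task

Two jars of blue pigment with white lids block the slot on top of the colour reader: set each one down upright (not dropped) in a free cell of the wooden crate, one jar per cell. Then take the blue test panel out of the rack by its wooden grip block and lower it through the reader's slot until its whole blue field is inside but the grip block is still clear above the deck; finish while still holding it there in the gripper. Leave the other jars, the other panels and everything else on the bench alone.

Things in the scene. Friction and masses are not known exactly. Their poses are not given: they have to be found in the camera images.
- reader: colour reader, fixed: grey box 200 (x) x 170 (y) x 120 mm high with a light grey top deck; display on its -x side. Origin: centre of its underside, on the table; z up
- slot (a point): centre of the slot's mouth, level with the deck's top (120 mm above the table). The slot goes through the 12 mm deck: 58 mm long along x, 8 mm wide along y, with a bevel of about 3 mm round its mouth, framed by thin blue marks; z up. Below it is an empty space of 100 mm under the deck. The panel is 56 x 6 mm there: 2 mm clearance in all, 1 mm a side
- crate: wooden crate, fixed, 168 x 168 x 45 mm high, open on top, floor 8 mm thick, walls and dividers 8 mm thick (dividers 39 mm high): 2 x 2 cells, each 72 x 72 mm, centres at x, y = +-40 mm. Two cells hold stock jars, two are free. Origin: centre of its underside; z up
- pad_1: thin flat green felt disc, 44 mm across, marking the centre of a free crate cell; a jar stands right on the cell floor there. Origin: on the cell floor
- pad_2: the same in the other free cell
- jar_1: jar of blue pigment with white lid, 50 mm diameter all the way up, 85 mm high, about 160 g; starts on the reader's deck over one end of the slot. Origin: centre of its underside; z up along its axis
- jar_2: the same kind of jar, over the other end of the slot. Jar centres are at least 76 mm apart
- stock_1: stock jar in the crate, yellow pigment, black lid, 50 mm diameter, 85 mm high; leave alone. Origin: centre of underside
- stock_2: the same with red pigment; leave alone
- rack: dark wooden panel rack, fixed, 90 (x) x 180 (y) x 42 mm high, with three grooves along x at y = -60, 0, +60 mm, 8 mm wide, 30 mm deep (groove floor 12 mm above the table), each holding a panel upright. Origin: centre of underside; z up
- panel_blue: the blue test panel, starting upright in one groove: plate 56 (x) x 6 (y, thickness) x 85 mm high, its lower 55 mm blue, the 30 mm above white; on top of it a wooden grip block 34 (x) x 14 (y) x 40 mm high with a blue top, so 125 mm in all; about 90 g. It may enter the slot either way round. Origin: centre of its lower edge; z up
- panel_grip (a point): point in the middle of the blue panel's grip block, 110 mm above its lower edge, 25 mm above the block's underside; block 14 mm thick along y
- panel_shoulder (a point): centre of the underside of the blue panel's grip block, 85 mm above its lower edge
- panel_yellow: same panel with yellow field and yellow top, in another groove; leave alone. Origin as for the blue one
- panel_red: same panel with red field and red top; leave alone
- scraper: long spatula lying at the far side of the table; leave alone
- paint_brush: brush lying at the far side of the table; leave alone
- tin: metal can 80 mm diameter, 100 mm high, on the right; leave alone. Origin: centre of underside
- mug: blue mug 80 mm diameter, 90 mm high, on the left; leave alone. Origin: centre of underside

How it is judged:
On the way, in this order (a step that is already met when the one before it is completed fails the run):
1. both blue jars stand released in the crate's two free cells, one in each (((horizontal distance between jar_1 and pad_1 below 0.022 m and z of jar_1 in the frame of pad_1 between -0.006 and 0.008 m and angle between each of jar_1, jar_2's own z axis and vertical below 0.12 rad and horizontal distance between jar_2 and pad_2 below 0.022 m and z of jar_2 in the frame of pad_2 between -0.006 and 0.008 m) or (horizontal distance between jar_1 and pad_2 below 0.022 m and z of jar_1 in the frame of pad_2 between -0.006 and 0.008 m and angle between each of jar_1, jar_2's own z axis and vertical below 0.12 rad and horizontal distance between jar_2 and pad_1 below 0.022 m and z of jar_2 in the frame of pad_1 between -0.006 and 0.008 m)) and linear speed of each of jar_1, jar_2 below 0.03 m/s and contact force between each of jar_1, jar_2 and the fingers below 0.3 N), for 0.2 s.
2. the blue panel is held in the slot with its whole blue field inside (x of panel_blue in the frame of slot between -0.01 and 0.01 m and y of panel_blue in the frame of slot between -0.008 and 0.008 m and z of panel_blue in the frame of slot below -0.053 m and z of panel_shoulder in the frame of slot above 0.003 m and angle between the z axis of panel_blue and the z axis of slot, either way round below 0.12 rad and angle between the y axis of panel_blue and the y axis of slot, either way round below 0.15 rad and contact force between panel_blue and the fingers above 1 N), for 0.2 s.
At the end, for the whole second after the job is handed in: Each blue jar upright, released, at rest within 22 mm of its own free cell's centre; stock jars upright. Blue panel in the slot within 0.12 rad of upright, lower edge over 53 mm below the deck top, block over 3 mm above the deck, still, gripped by the fingers (over 1 N) (all of step 1 and all of step 2 and linear speed of panel_blue below 0.02 m/s and angle between each of stock_1, stock_2's own z axis and vertical below 0.12 rad); the arm keeps its last pose, push and grip.
It fails at once if a stock jar was displaced by over 25 mm (distance of any of stock_1, stock_2 from where it was at the start of the episode above 0.025 m).
It fails at once if another panel was displaced by over 20 mm (distance of any of panel_yellow, panel_red from where it was at the start of the episode above 0.02 m).
It fails at once if a thing lying on the bench was displaced by over 30 mm (distance of any of scraper, paint_brush, tin, mug from where it was at the start of the episode above 0.03 m).
It fails at once if a blue jar was tipped over (angle between any of jar_1, jar_2's own z axis and vertical above 0.8 rad).
It fails at once if a blue jar was dropped (faster than 0.7 m/s just above the crate floor) ((linear speed of jar_1 above 0.7 m/s and z of jar_1 in the frame of crate below 0.05 m and horizontal distance between jar_1 and crate below 0.1 m) or (linear speed of jar_2 above 0.7 m/s and z of jar_2 in the frame of crate below 0.05 m and horizontal distance between jar_2 and crate below 0.1 m)).
It also fails if it takes over 72 s, if anything falls off the work surface, if the arm or the gripper's body presses on something with over 40 N, if the wrist force passes 120 N, or if a joint passes its speed limit or range.

## Robot

A 6-joint arm with a two-finger parallel gripper is mounted at the origin on the work surface. World frame = base frame: x ahead of the robot, y to its left, z up, the work surface at z = 0. Lengths are in m, angles in rad, forces in N, time in s.
With the tool pointing down it reaches from about 0.375 to 0.975 m from the base axis. Payload 3.8 kg.
Tool frame: the origin (TCP) lies at the very end of the fingers, on their centre line; the grasp point (between the pads) lies bot.hold_point_z behind it (bot.hold_point_z is the distance from the TCP to the grasp point, in m); z points along the fingers, y is the line along which they close (so a half turn about z gives the same grasp; the last joint's range is limited). The gripper opens to 85 mm and grips with 20 to 120 N. Pads are 22 mm wide; open, the fingers measure 114 mm over their backs; the gripper's body (76 mm by 85 mm) begins 54 mm behind the grasp point. The pads swing forward as they close: fully open they stand 13 mm farther back than shut.
Start: joints at [-1.38, 0.264, 1.604, -0, 1.274, -0.037], TCP at [0.152, -0.658, 0.231] pointing down, gripper open.
Joint ranges: [-2.63, 2.63], [-0.94, 2.18], [0.31, 2.57], [-1.31, 4.45], [0, 2.66], [-2.55, 2.55]. Speed limits (rad/s): [2.57, 2.57, 3.14, 3.14, 3.14, 3.14].

## Interface

Orientations are given as a rotation vector (axis times angle).
In Python, from workcell import bot gives the robot as it stands.
- The arm moves only by the shell command python3 jog.py 'ROWS' [OPENING] [FORCE]. ROWS is a JSON list of rows, 1 to 5 of them, each of 4 numbers: dx, dy, dz in parts of the range, where 1.0 means 0.2 m, then a turn about the tool's z in shares of pi/2 rad (1.0 is pi/2 rad); each row shifts and turns the commanded pose from where the row before left it, along the tool's axes as they then stand; what a row does not reach is not made up. A row lasts 1/8 s, in which the tool goes at most 0.0625 m and 0.188 rad, less where a joint would pass 70% of its speed; a pose out of reach is approached as far as the arm can. OPENING is the opening from 0.0 (shut) to 1.0 (fully open), set as the command begins (- or left out keeps the last). The fingers move at their own pace and stop on an object; FORCE is the grip in N (left out, the last holds). Time passes only in rows, so rows that do not move let the fingers close. It prints the time, the measured TCP pose, the force, the opening and the grip force at its end. A shift or turn number past 1, either way, is cut back to 1. Input that does not fit is refused with a message, and nothing moves.
- bot.read_state(): the state, without advancing time (a new reading comes with each control period).
- bot.read_camera(name): name is "side" or "top"; returns the picture (384x512x3 uint8, red, green, blue); there is no depth.
- bot.camera_info(name): a dict with "intrinsics" (3x3 intrinsics, pixels), "extrinsics" (4x4, takes a point from camera to world coordinates). Camera axes: x right, y down, z forward; pixel columns grow to the right and rows downward; lengths in m; the calibration is good to about 2 mm. A picture is of the moment at which its call begins. camera_info takes no time and is no camera call.
- bot.finish_job(): hands the job in; it is judged then, once.
The state is a dict: "time": time; "q": joint angles; "joint_vel": joint speeds; "joint_torque": joint torques, N m; "tool_pos": TCP position; "tcp_rot": TCP orientation; "wrist_force": force on the tool from outside, world axes, zero at the start; "torque": the same for the moment, N m; "width": opening from 0.0 (shut) to 1.0 (fully open); "grip_force": force on a finger pad.
Only numpy, scipy, OpenCV 4.12 (cv2) and the standard library are available. Lean on these libraries where they do the work, as an engineer would, in place of code of your own. Each camera call takes 0.05 s, during which the arm holds its last target. There are 200 camera calls.

## Working session

There is one attempt and no reset: what is moved stays moved. The work goes in short steps, Python scripts to look and compute and a shell command to move; the robot and the scene stay as the last step left them, time stands still between calls to the robot, and variables do not carry over. Pictures are saved under pics/ and viewed, at most 10 in all, crops included, and the job is handed in when it is done.

```bash
ls; mkdir -p pics
python3 - <<'E'
from workcell import bot
import cv2,numpy as np
print(bot.hold_point_z, bot.read_state())
for n in("top","side"):
    im=bot.read_camera(n); cv2.imwrite(f"pics/{n}0.png",im[:,:,::-1]); i=bot.camera_info(n); print(n,np.round(i["intrinsics"],1),np.round(i["extrinsics"],3))
E
```

```text
jog.py
pics
workcell.py
0.0187 {'time': 0.0, 'q': array([-1.37988682e+00,  2.64804751e-01,  1.60537539e+00,  3.50448063e-05,
        1.27369233e+00, -3.68760755e-02]), 'joint_vel': array([-0.0010786 , -0.00044476, -0.00038318,  0.0001839 , -0.0015208 ,
        0.00135679]), 'joint_torque': array([ 6.75673509e-04, -5.15111840e+01, -3.67313397e+01,  1.92125990e-04,
        1.28903883e-02, -8.53238813e-07]), 'tool_pos': array([ 0.15231582, -0.65684121,  0.2299265 ]), 'tcp_rot': array([-3.11897991e+00, -3.56757032e-01,  2.22911089e-04]), 'wrist_force': array([ 0.30782291, -0.01713305,  0.61505167]), 'torque': array([-0.02352998,  0.01948731,  0.0337172 ]), 'grip_force': 0.0, 'width': 0.9979408567692053}
top [[476.4   0.  264.6]
 [  0.  476.4 187.4]
 [  0.    0.    1. ]] [[ 0.021 -0.994  0.111  0.408]
 [-1.    -0.019  0.017  0.005]
 [-0.015 -0.111 -0.994  1.621]
 [ 0.     0.     0.     1.   ]]
side [[387.8   0.  262.9]
 [  0.  387.8 186.8]
 [  0.    0.    1. ]] [[-0.941 -0.252  0.226  0.299]
 [-0.339  0.709 -0.618  0.848]
 [-0.004 -0.658 -0.753  1.116]
 [ 0.     0.     0.     1.   ]]
```

View pics/top0.png

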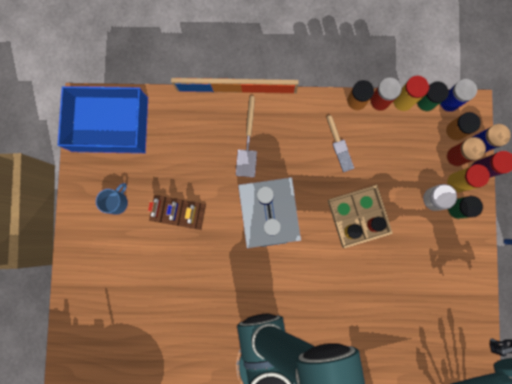

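View pics/side0.png

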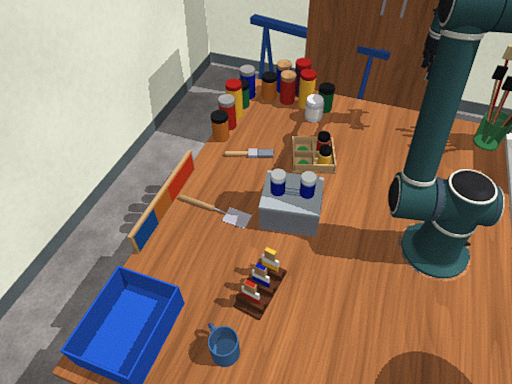

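The top view shows the reader at about (270,212) with white lids at (266,195) and (272,227). The crate is at (360,216) with green pads at (344,209) and (367,202), and the rack is at (176,210) with the blue panel in the middle groove. The side view agrees with this. Next I'll measure.

```bash
cat > h.py <<'E'
from workcell import bot
import cv2,numpy as np
from scipy.spatial.transform import Rotation as R
def ray(n,u,v):
    i=bot.camera_info(n);K=np.array(i["intrinsics"]);T=np.array(i["extrinsics"])
    return T[:3,3],T[:3,:3]@np.linalg.solve(K,[u,v,1])
def onz(n,uv,z):
    o,d=ray(n,*uv);return (o+d*(z-o[2])/d[2])
def px(n,p):
    i=bot.camera_info(n);K=np.array(i["intrinsics"]);T=np.array(i["extrinsics"])
    c=K@(T[:3,:3].T@(np.array(p)-T[:3,3]));return c[:2]/c[2]
def blobs(im,lo,hi,box,amin=8):
    """hsv mask in box (u0,v0,u1,v1) -> [(area,u,v,minAreaRect)]"""
    h=cv2.cvtColor(im,cv2.COLOR_RGB2HSV);m=cv2.inRange(h,np.array(lo),np.array(hi))
    k=np.zeros_like(m);u0,v0,u1,v1=box;k[v0:v1,u0:u1]=m[v0:v1,u0:u1]
    n,l,s,c=cv2.connectedComponentsWithStats(k)
    return [(int(s[j,4]),c[j],cv2.minAreaRect(np.argwhere(l==j)[:,::-1].astype(np.float32)),s[j,:4]) for j in range(1,n) if s[j,4]>=amin]
def tool(vec):
    s=bot.read_state();return R.from_rotvec(s["tcp_rot"]).inv().apply(vec)
E
python3 - <<'E'
from h import *
np.set_printoptions(precision=4,suppress=True)
im=bot.read_camera("top")
c=im[170:255,140:400]; cv2.imwrite("pics/c1.png",cv2.resize(c[:,:,::-1],None,fx=3,fy=3,interpolation=cv2.INTER_CUBIC))
hsv=cv2.cvtColor(im,cv2.COLOR_RGB2HSV)
print("lid px",hsv[195,266],hsv[227,272],"deck",hsv[200,290],"pad",hsv[209,344],"crate",hsv[240,350])
for nm,lo,hi,box,z in[("pads",(45,80,40),(85,255,255),(325,185,395,250),.008),("deck",(0,0,100),(179,60,255),(230,170,310,255),.12),
 ("rackblue",(108,120,60),(130,255,255),(145,185,205,230),.137),("rackyel",(20,120,100),(32,255,255),(145,185,205,230),.137),("rackred",(0,170,100),(8,255,255),(145,185,205,230),.137)]:
    for b in blobs(im,lo,hi,box,3): print(nm,b[0],b[1],b[2],onz("top",b[1],z))
E
```

```text
lid px [ 98   6 183] [ 96   7 183] deck [102  18 139] pad [ 68 150 114] crate [ 16 101 139]
pads 120 [365.9833 201.85  ] ((366.0000305175781, 202.00003051757812), (11.31370735168457, 11.31370735168457), 45.0) [ 0.545  -0.3118  0.008 ]
pads 118 [343.4322 208.5678] ((343.5, 208.5), (11.0, 11.0), 90.0) [ 0.5208 -0.2357  0.008 ]
deck 125 [245.592 172.728] ((245.5, 173.0), (6.0, 19.0), 90.0) [0.6212 0.092  0.12  ]
deck 3429 [268.9321 212.4517] ((268.93792724609375, 212.55517578125), (64.8830337524414, 55.0480842590332), 82.05652618408203) [0.4961 0.0152 0.12  ]
rackblue 30 [168.7667 209.5   ] ((168.7353057861328, 209.55885314941406), (3.6380343437194824, 7.518604278564453), 14.03624439239502) [0.4982 0.3286 0.137 ]
rackyel 36 [187.8056 212.8333] ((187.82354736328125, 212.70591735839844), (3.8805696964263916, 9.216353416442871), 14.03624439239502) [0.4889 0.2685 0.137 ]
rackred 28 [150.0357 206.25  ] ((150.01922607421875, 206.4038543701172), (3.3339741230010986, 7.452413558959961), 11.309932708740234) [0.5072 0.3879 0.137 ]
```

View pics/c1.png

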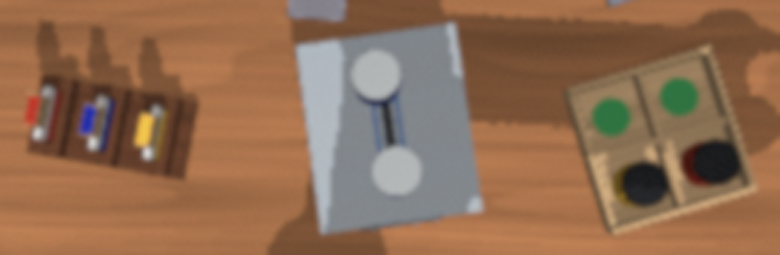

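The crop shows both lids over the slot line, free cells on the far (+x) side of the crate, and the blue panel in the middle groove. Next I'll measure the lids and the deck yaw.

Run:
```python
from h import *
np.set_printoptions(precision=4,suppress=True)
im=bot.read_camera("top")
g=cv2.resize(cv2.cvtColor(im,cv2.COLOR_RGB2GRAY)[180:245,250:290],None,fx=8,fy=8,interpolation=cv2.INTER_CUBIC)
for m in (165,):
    mm=cv2.inRange(g,m,255); n,l,s,c=cv2.connectedComponentsWithStats(mm)
    for j in range(1,n):
        if s[j,4]>3000:
            uv=(c[j]+.5)/8-.5+[250,180]; print("lid",s[j],uv,onz("top",uv,.205))
for cu,cv_ in[(297,43),(456,23),(482,210),(322,233)]: print(onz("top",(cu/3+140,cv_/3+170),.12))
ims=bot.read_camera("side")
for b in blobs(ims,(0,0,150),(179,50,255),(262,160,325,200),20): print("side",b[0],b[1],b[3])
for p in ((.5435,.02,.205),(.45,.005,.205)): print(px("side",p))
for p in((.545,-.3118,.008),(.5208,-.2357,.008)): print(px("side",p))
for b in blobs(ims,(45,80,40),(85,255,255),(285,130,340,175),5): print("sidepads",b[0],b[1])
```

```text
lid [   0   34   32  334 7788] [251.1574 200.8038] [0.5249 0.0683 0.205 ]
lid [   61    57   122   122 11404] [264.891  194.2346] [0.5453 0.0278 0.205 ]
lid [  115   316   126   120 11929] [271.8559 226.6325] [0.4493 0.0051 0.205 ]
[0.5836 0.112  0.12  ]
[ 0.608  -0.0559  0.12  ]
[ 0.4119 -0.0858  0.12  ]
[0.3846 0.0806 0.12  ]
side 170 [277.4529 174.5647] [267 169  19  15]
side 156 [308.5    176.9872] [301 171  16  15]
side 43 [267.7907 197.9535] [262 196  16   4]
[279.7566 171.5437]
[308.9864 175.4419]
[303.0226 149.3423]
[303.6298 163.0598]
sidepads 30 [302.3333 147.9   ]
sidepads 36 [302.8056 161.75  ]
```

Careful with the scale: shifts go in shares of 0.2 m and turns go in shares of pi/2 rad. That gives: -0.048 m / 0.2 = -0.24, -0.03 m / 0.2 = -0.15.

```bash
python3 jog.py '[[0.15, -0.2, -0.15, 0], [0.18, -0.24, -0.05, 0], [0.18, -0.24, 0, 0], [0.18, -0.24, 0, 0], [0.18, -0.24, 0, 0]]' 1.0 && python3 jog.py '[[0.18, -0.24, 0, 0], [0.18, -0.24, 0, 0], [0.18, -0.24, 0, 0], [0.18, -0.24, 0, 0], [0.18, -0.24, 0, 0]]' && python3 jog.py '[[0.18, -0.24, 0, 0], [0.1, -0.15, 0, 0], [0, 0, 0, 0]]'
cat > d.py <<'E'
import sys
from h import *
np.set_printoptions(precision=4,suppress=True)
t=np.array([float(a) for a in sys.argv[1:4]]);s=bot.read_state();x=R.from_rotvec(s["tcp_rot"]).as_matrix()[:,0]
print("t",round(s["time"],2),"pos",s["tool_pos"],"yaw",round(float(np.degrees(np.arctan2(x[1],x[0]))),2),"tooldelta",tool(t-s["tool_pos"]),"F",s["wrist_force"],"w",s["width"],s["grip_force"])
E
python3 d.py .4493 .0051 .162
```

```text
time: 0.88
tool_pos: [0.27, -0.3904, 0.2714]
tcp_rot: [3.121, 0.356, 0.001]
wrist_force: [1.8, 0.3, -0.5]
width: 1.001
grip_force: 0.0
time: 1.5
tool_pos: [0.3911, -0.116, 0.2716]
tcp_rot: [3.121, 0.356, 0.002]
wrist_force: [0.4, -1.0, 0.2]
width: 0.996
grip_force: 0.0
time: 1.88
tool_pos: [0.428, -0.0271, 0.2713]
tcp_rot: [-3.12, -0.364, -0.0]
wrist_force: [0.1, -1.0, -0.4]
width: 1.003
grip_force: 0.0
t 1.88 pos [ 0.428  -0.0271  0.2713] yaw 13.31 tooldelta [ 0.0281 -0.0264  0.1093] F [ 0.1238 -1.0222 -0.3791] w 1.003324212932209 0.0
```

Scaled: 0.03 m / 0.2 = 0.15, 0.028 m / 0.2 = 0.14.

```bash
python3 jog.py '[[0.14, -0.132, 0.15, 0], [0, 0, 0.1, 0], [0, 0, 0, 0]]' && python3 d.py .4493 .0051 .162
```

```text
time: 2.25
tool_pos: [0.4473, 0.0023, 0.2194]
tcp_rot: [-3.121, -0.357, 0.007]
wrist_force: [-0.6, 0.6, 0.5]
width: 0.999
grip_force: 0.0
t 2.25 pos [0.4473 0.0023 0.2194] yaw 13.03 tooldelta [ 0.0029 -0.0023  0.0574] F [-0.5556  0.5758  0.4605] w 0.9992746473179501 0.0
```

Scaled: 0.03 m / 0.2 = 0.15, -0.002 m / 0.2 = -0.01.

```bash
python3 jog.py '[[0.01, -0.01, 0.15, 0], [0, 0, 0.135, 0], [0, 0, 0, 0], [0, 0, 0, 0]]' && python3 d.py .4493 .0051 .162
```

```text
time: 2.75
tool_pos: [0.4514, 0.0046, 0.166]
tcp_rot: [3.121, 0.355, 0.003]
wrist_force: [-0.5, -0.8, -0.5]
width: 0.999
grip_force: 0.0
t 2.75 pos [0.4514 0.0046 0.166 ] yaw 13.0 tooldelta [-0.0019 -0.0009  0.0039] F [-0.5024 -0.8391 -0.4978] w 0.9986902947885974 0.0
```

Scaled: -0.04 m / 0.2 = -0.2, -0.02 m / 0.2 = -0.1.

```bash
python3 jog.py '[[0, 0, 0, 0], [0, 0, 0, 0], [0, 0, 0, 0], [0, 0, 0, 0], [0, 0, 0, 0]]' 0.3 40;  python3 jog.py '[[0, 0, 0, 0], [0, 0, -0.1, 0], [0, 0, -0.2, 0], [0, 0, -0.2, 0], [0, 0, 0, 0]]' ; python3 d.py .545 -.3118 .25
```

```text
time: 3.38
tool_pos: [0.4514, 0.0053, 0.1656]
tcp_rot: [3.121, 0.357, 0.003]
wrist_force: [-1.5, 0.5, 4.9]
width: 0.578
grip_force: 40.8
time: 4.0
tool_pos: [0.4527, 0.0052, 0.268]
tcp_rot: [3.12, 0.357, 0.011]
wrist_force: [-0.5, 0.1, -1.1]
width: 0.576
grip_force: 41.7
t 4.0 pos [0.4527 0.0052 0.268 ] yaw 13.06 tooldelta [0.0181 0.3296 0.0188] F [-0.4707  0.0642 -1.1106] w 0.5756457696670828 41.66298866271973
```

Scaled: 0.055 m / 0.2 = 0.275, 0.002 m / 0.2 = 0.01.

```bash
python3 jog.py '[[0.01, 0.15, 0, 0], [0.02, 0.25, 0, 0], [0.02, 0.275, 0, 0], [0.02, 0.275, 0, 0], [0.02, 0.275, 0, 0]]' && python3 jog.py '[[0.01, 0.225, 0, 0], [0, 0.15, 0.05, 0], [0, 0.05, 0.05, -0.0509], [0, 0, 0, 0], [0, 0, 0, 0]]' ; python3 d.py .547 -.3118 .0546
python3 - <<'E'
from h import *
im=bot.read_camera("side"); cv2.imwrite("pics/s2.png",cv2.resize(im[60:230,220:390,::-1],None,fx=3.4,fy=3.4))
E
```

```text
time: 4.62
tool_pos: [0.5228, -0.2306, 0.2622]
tcp_rot: [-3.12, -0.357, 0.004]
wrist_force: [0.4, 1.4, -0.5]
width: 0.577
grip_force: 41.7
time: 5.25
tool_pos: [0.544, -0.3109, 0.2434]
tcp_rot: [-3.103, -0.48, 0.002]
wrist_force: [-0.3, -0.1, -1.6]
width: 0.574
grip_force: 41.9
t 5.25 pos [ 0.544  -0.3109  0.2434] yaw 17.58 tooldelta [0.0028 0.002  0.1888] F [-0.3099 -0.1401 -1.6403] w 0.5737480813786249 41.86241626739502
```

View pics/s2.png

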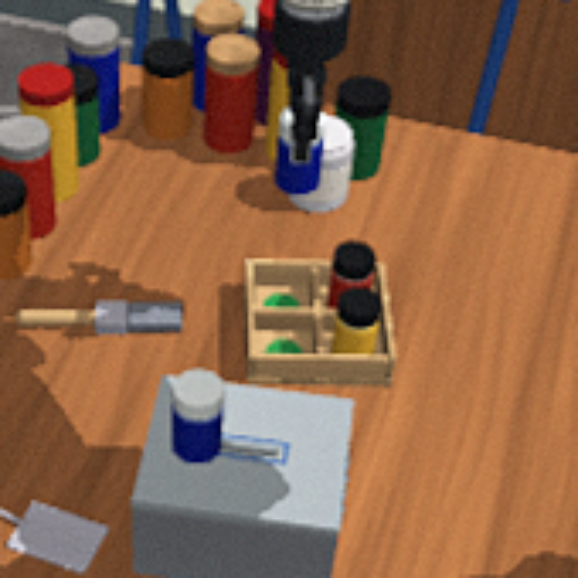

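The held jar hangs upright over the far free cell, at crop (300,165). Lowering.

Scaled: 0.05 m / 0.2 = 0.25, 0.03 m / 0.2 = 0.15.

```bash
python3 jog.py '[[0.0125, 0.005, 0.15, 0], [0, 0, 0.25, 0], [0, 0, 0.25, 0], [0, 0, 0.15, 0], [0, 0, 0, 0]]';python3 jog.py '[[0, 0, 0.045, 0], [0, 0, 0, 0]]'; python3 d.py .547 -.3118 .0546
```

```text
time: 5.92
tool_pos: [0.545, -0.3098, 0.0816]
tcp_rot: [-3.1, -0.482, 0.007]
wrist_force: [-0.5, -0.5, -0.3]
width: 0.575
grip_force: 41.9
time: 6.18
tool_pos: [0.5481, -0.3122, 0.0767]
tcp_rot: [3.103, 0.482, 0.003]
wrist_force: [0.3, -0.1, -0.6]
width: 0.57
grip_force: 41.9
t 6.17 pos [ 0.5481 -0.3122  0.0767] yaw 17.64 tooldelta [-0.0009 -0.0008  0.0221] F [ 0.3249 -0.0778 -0.5588] w 0.5703754166888556 41.86423301696777
```

Scaled: 0.01 m / 0.2 = 0.05, 0.007 m / 0.2 = 0.035.

```bash
python3 jog.py '[[0, 0, 0.05, 0], [0, 0, 0.035, 0], [0, 0, 0, 0]]'; python3 jog.py '[[0, 0, 0.015, 0], [0, 0, 0, 0]]' | grep -E "pos|force";python3 d.py .547 -.3118 .0546
```

```text
time: 6.55
tool_pos: [0.5464, -0.3115, 0.0572]
tcp_rot: [-3.103, -0.481, 0.002]
wrist_force: [0.2, 0.8, -0.9]
width: 0.574
grip_force: 41.9
tool_pos: [0.547, -0.3119, 0.0551]
wrist_force: [-0.7, -0.1, -1.7]
grip_force: 41.9
t 6.8 pos [ 0.547  -0.3119  0.0551] yaw 17.63 tooldelta [-0.     -0.0001  0.0005] F [-0.7401 -0.0796 -1.6589] w 0.576304076676412 41.86316907405853
```

Scaled: 0.002 m / 0.2 = 0.01.

```bash
for i in 1 ; do python3 jog.py '[[0, 0, 0.01, 0], [0, 0, 0, 0]]' | grep -E "pos|wrist";done; python3 jog.py '[[0, 0, 0.01, 0], [0, 0, 0, 0]]' | grep -E "pos|wrist"
```

```text
tool_pos: [0.5475, -0.3121, 0.0537]
wrist_force: [0.1, 0.2, 1.4]
tool_pos: [0.5477, -0.312, 0.0536]
wrist_force: [-2.7, 3.0, 10.8]
```

Scaled: -0.001 m / 0.2 = -0.005.

```bash
python3 jog.py '[[0, 0, -0.005, 0], [0, 0, 0, 0], [0, 0, 0, 0], [0, 0, 0, 0]]' 0.76; python3 jog.py '[[0, 0, -0.1, 0], [0, 0, -0.2, 0], [0, 0, -0.3, 0], [0, 0, -0.3, 0], [0, 0, -0.15, 0]]' ; python3 d.py .547 .028 .26
```

```text
time: 7.8
tool_pos: [0.547, -0.3118, 0.0519]
tcp_rot: [-3.104, -0.481, 0.001]
wrist_force: [-0.2, 0.6, 0.6]
width: 0.757
grip_force: 0.0
time: 8.43
tool_pos: [0.5488, -0.3129, 0.2692]
tcp_rot: [3.099, 0.481, 0.01]
wrist_force: [-0.1, -0.6, 0.4]
width: 0.76
grip_force: 0.0
t 8.43 pos [ 0.5488 -0.3129  0.2692] yaw 17.64 tooldelta [ 0.1015 -0.3255  0.0077] F [-0.1134 -0.6108  0.3619] w 0.7600101032730664 0.0
```

Scaled: -0.058 m / 0.2 = -0.29, -0.04 m / 0.2 = -0.2.

```bash
python3 jog.py '[[0.06, -0.2, 0, 0], [0.09, -0.29, 0, 0], [0.09, -0.29, 0, 0], [0.09, -0.29, 0, 0], [0.09, -0.29, 0, 0]]' 1.0 >/dev/null; python3 jog.py '[[0.065, -0.2, 0, 0], [0.015, -0.065, 0, 0], [0, 0, 0, 0], [0, 0, 0, 0]]' ; python3 d.py .5453 .0278 .162
python3 - <<'E'
from h import *
im=bot.read_camera("top"); cv2.imwrite("pics/t3.png",cv2.resize(im[170:255,230:400,::-1],None,fx=4,fy=4,interpolation=cv2.INTER_CUBIC))
E
```

```text
time: 9.55
tool_pos: [0.5441, 0.0269, 0.2627]
tcp_rot: [3.104, 0.48, 0.001]
wrist_force: [-0.4, -0.6, 0.4]
width: 0.999
grip_force: 0.0
t 9.55 pos [0.5441 0.0269 0.2627] yaw 17.57 tooldelta [ 0.0014 -0.0006  0.1007] F [-0.3654 -0.5686  0.3502] w 0.999132366795 0.0
```

View pics/t3.png

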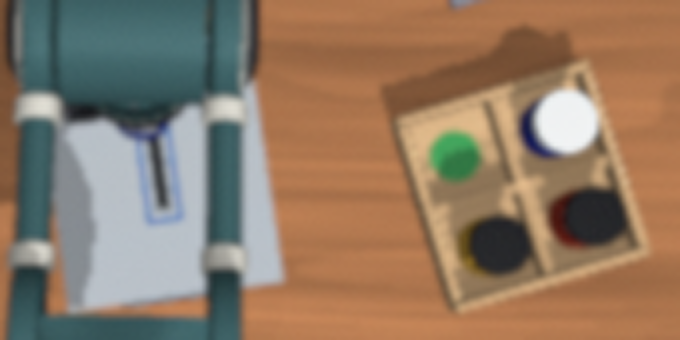

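The first jar stands upright in the right-hand free cell, with its lid at crop (565,122). The slot is partly visible at (155,170). Now the second jar.

Scaled: 0.04 m / 0.2 = 0.2, 0.03 m / 0.2 = 0.15.

```bash
python3 jog.py '[[0.005, 0, 0.15, 0], [0, 0, 0.2, 0], [0, 0, 0.13, 0], [0, 0, 0, 0], [0, 0, 0, 0]]' ; python3 d.py .5453 .0278 .166;python3 jog.py '[[0, 0, 0, 0], [0, 0, 0, 0], [0, 0, 0, 0], [0, 0, 0, 0], [0, 0, 0, 0]]' 0.3 40; python3 d.py .5453 .0278 .166; python3 jog.py '[[0, 0, 0, 0], [0, 0, -0.1, 0], [0, 0, -0.2, 0], [0, 0, -0.2, 0], [0, 0, 0, 0]]' >/dev/null; python3 d.py .5208 -.2357 .26
```

```text
time: 10.22
tool_pos: [0.5458, 0.0276, 0.1674]
tcp_rot: [3.104, 0.48, 0.002]
wrist_force: [0.4, -0.2, 1.0]
width: 1.002
grip_force: 0.0
t 10.22 pos [0.5458 0.0276 0.1674] yaw 17.57 tooldelta [-0.0004 -0.0003  0.0014] F [ 0.3981 -0.2476  0.9568] w 1.0020718779797357 0.0
time: 10.85
tool_pos: [0.5459, 0.0285, 0.1678]
tcp_rot: [3.104, 0.482, 0.004]
wrist_force: [-0.7, 0.4, 6.1]
width: 0.575
grip_force: 41.3
t 10.85 pos [0.5459 0.0285 0.1678] yaw 17.65 tooldelta [-0.0008  0.0005  0.0018] F [-0.7259  0.354   6.0519] w 0.5753121822405368 41.3310581445694
t 11.47 pos [0.5472 0.0286 0.2701] yaw 17.65 tooldelta [-0.1053  0.2438  0.0099] F [ 0.4872 -0.6114 -0.9833] w 0.5734084491154975 41.95057153701782
```

Scaled: 0.05 m / 0.2 = 0.25, 0.042 m / 0.2 = 0.21.

```bash
python3 jog.py '[[-0.065, 0.15, 0, 0], [-0.11, 0.25, 0, 0], [-0.11, 0.25, 0, 0], [-0.11, 0.25, 0, 0], [-0.09, 0.21, 0, 0]]'>/dev/null; python3 jog.py '[[-0.04, 0.105, 0.1, 0], [0, 0, 0, 0], [0, 0, 0, 0], [0, 0, 0, 0]]'>/dev/null;  python3 d.py .5213 -.2357 .0558
```

```text
t 12.6 pos [ 0.5188 -0.2337  0.2463] yaw 17.73 tooldelta [0.0017 0.0027 0.1905] F [ 0.6912  0.4192 -2.0615] w 0.5763144400090404 42.19352424144745
```

Scaled: 0.05 m / 0.2 = 0.25, 0.03 m / 0.2 = 0.15.

```bash
python3 jog.py '[[0.0075, 0.0075, 0.15, 0], [0, 0, 0.25, 0], [0, 0, 0.25, 0], [0, 0, 0.15, 0], [0, 0, 0, 0]]'>/dev/null;python3 jog.py '[[0, 0, 0.07, 0], [0, 0, 0.05, 0], [0, 0, 0, 0], [0, 0, 0, 0]]'>/dev/null; python3 d.py .5213 -.2357 .0558
```

```text
t 13.72 pos [ 0.5208 -0.2362  0.0629] yaw 17.63 tooldelta [ 0.0006 -0.0003  0.0071] F [ 0.5409  0.0601 -2.1638] w 0.5735169951709258 42.188424468040466
```

Scaled: 0.005 m / 0.2 = 0.025.

```bash
python3 jog.py '[[0, 0, 0.025, 0], [0, 0, 0, 0]]' | grep -E "pos|wrist"; python3 jog.py '[[0, 0, 0.01, 0], [0, 0, 0, 0]]' | grep -E "pos|wrist"; python3 jog.py '[[0, 0, 0.01, 0], [0, 0, 0, 0]]' | grep -E "pos|wrist"
```

```text
tool_pos: [0.5201, -0.2359, 0.057]
wrist_force: [0.1, -0.2, -2.0]
tool_pos: [0.5206, -0.236, 0.0559]
wrist_force: [-1.6, -0.4, 2.8]
tool_pos: [0.5208, -0.236, 0.0558]
wrist_force: [-5.6, 3.5, 14.5]
```

Scaled: -0.001 m / 0.2 = -0.005.

```bash
python3 jog.py '[[0, 0, -0.005, 0], [0, 0, 0, 0], [0, 0, 0, 0], [0, 0, 0, 0]]' 0.76; python3 jog.py '[[0, 0, -0.1, 0], [0, 0, -0.2, 0], [0, 0, -0.3, 0], [0, 0, -0.3, 0], [0, 0, -0.1, 0]]' >/dev/null; python3 d.py .498 .328 .22
```

```text
time: 14.98
tool_pos: [0.5202, -0.2359, 0.0539]
tcp_rot: [-3.104, -0.481, 0.001]
wrist_force: [0.5, -0.8, -0.3]
width: 0.761
grip_force: 0.0
t 15.6 pos [ 0.5226 -0.237   0.2596] yaw 17.64 tooldelta [ 0.1476 -0.5462  0.0373] F [ 0.2803 -0.0538 -0.6582] w 0.7635991755064847 0.0
```

Scaled: -0.055 m / 0.2 = -0.275, -0.035 m / 0.2 = -0.175.

```bash
python3 jog.py '[[0.045, -0.175, 0, 0], [0.075, -0.275, 0, 0], [0.075, -0.275, 0, 0], [0.075, -0.275, 0, 0], [0.075, -0.275, 0, 0]]' 0.5 >/dev/null; python3 jog.py '[[0.075, -0.275, 0, 0], [0.075, -0.275, 0, 0], [0.075, -0.275, 0, 0], [0.075, -0.275, 0, 0], [0.055, -0.2, 0, 0]]'>/dev/null;python3 jog.py '[[0, 0, 0, 0.0764], [0, 0, 0, 0.1082], [0, 0, 0, 0.1082], [0, 0, 0, 0], [0, 0, 0, 0]]'>/dev/null; python3 d.py .498 .328 .22
python3 - <<'E'
from h import *
im=bot.read_camera("top"); np.save("slot.npy",im); cv2.imwrite("pics/t4.png",cv2.resize(im[170:255,140:400,::-1],None,fx=3,fy=3,interpolation=cv2.INTER_CUBIC))
E
```

```text
t 17.48 pos [0.4975 0.2971 0.2535] yaw -8.57 tooldelta [-0.0041 -0.0306  0.0335] F [ 0.5866 -0.1921  0.6249] w 0.5005358762178579 0.0
```

View pics/t4.png

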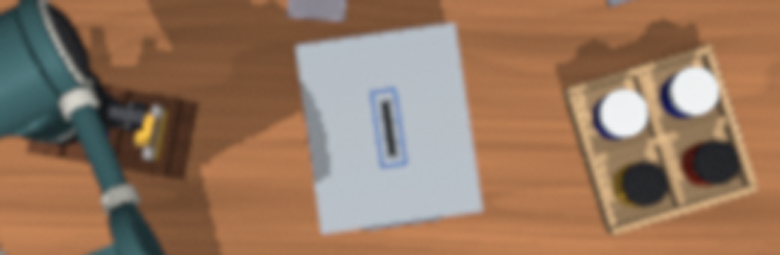

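Both jars stand upright in the free cells, with lids at crop (622,114) and (690,92). The slot is fully visible at (389,128), so I'll measure it, the lids and the panel, using the side view for the panel.

Run:
```python
from h import *
np.set_printoptions(precision=4,suppress=True)
im=np.load("slot.npy")
k=8;u0,v0=258,190
g=cv2.resize(im[190:236,258:286],None,fx=k,fy=k,interpolation=cv2.INTER_CUBIC)
def meas(mm,nm,z):
    n,l,s,c=cv2.connectedComponentsWithStats(mm)
    j=1+np.argmax(s[1:,4]); pts=(np.argwhere(l==j)[:,::-1]+.5)/k-.5+[u0,v0]
    P=np.array([onz("top",p,z)[:2] for p in pts]); 
    r=cv2.minAreaRect((P*1e3).astype(np.float32)); w,v=np.linalg.eigh(np.cov(P.T)); a=v[:,1]*np.sign(v[0,1])
    print(nm,s[j,4],P.mean(0),"rect mm",np.round(r,1) if 0 else r,"pca yaw",np.degrees(np.arctan2(a[1],a[0])))
gr=cv2.cvtColor(g,cv2.COLOR_RGB2GRAY); print(gr.min(),np.median(gr))
for t in(70,90):meas(cv2.inRange(gr,0,t),"dark%d"%t,.12)
h=cv2.cvtColor(g,cv2.COLOR_RGB2HSV); meas(cv2.inRange(h,(100,70,50),(130,255,255)),"blue",.12)
m=cv2.inRange(gr,0,int(np.median(gr))-25);
f=cv2.findContours(m,cv2.RETR_EXTERNAL,cv2.CHAIN_APPROX_NONE)[0];mm=np.zeros_like(m);cv2.drawContours(mm,[max(f,key=cv2.contourArea)],-1,255,-1);meas(mm,"frame",.12)
for b in blobs(im,(0,0,200),(179,40,255),(330,190,385,225),20): print("lid",b[0],b[1],onz("top",b[1],.093))
s=bot.read_camera("side"); cv2.imwrite("pics/s4.png",cv2.resize(s[230:330,220:310,::-1],None,fx=6,fy=6,interpolation=cv2.INTER_CUBIC))
```

```text
62 189.0
dark70 730 [0.4962 0.0146] rect mm ((496.23968505859375, 14.474433898925781), (47.77181625366211, 2.965911388397217), 9.11331558227539) pca yaw 9.381022413318172
dark90 1768 [0.4964 0.0146] rect mm ((496.27166748046875, 14.511392593383789), (52.73310852050781, 5.855056285858154), 9.260351181030273) pca yaw 9.409274869734308
blue 288 [0.5331 0.01  ] rect mm ((531.6845703125, 9.021808624267578), (16.825536727905273, 5.785798072814941), 33.03761291503906) pca yaw 26.872608282765388Traceback (most recent call last):
  File "<stdin>", line 16, in <module>
  File "<stdin>", line 9, in meas
  File "h.py", line 8, in onz
    o,d=ray(n,*uv);return (o+d*(z-o[2])/d[2])
        ~~~^^^^^^^
  File "h.py", line 5, in ray
    i=bot.camera_info(n);K=np.array(i["intrinsics"]);T=np.array(i["extrinsics"])
ValueError: time passes only in moves, steps and waits
```

Scaled: -0.02 m / 0.2 = -0.1, -0.011 m / 0.2 = -0.055.

```bash
sed -i 's/^def ray/from functools import lru_cache\nINFO={}\ndef info(n):\n    if n not in INFO: INFO[n]=bot.camera_info(n)\n    return INFO[n]\ndef ray/; s/i=bot.camera_info(n)/i=info(n)/' h.py; sed -i '/lru_cache/d' h.py
python3 jog.py '[[-0.015, -0.1, 0, 0], [-0.005, -0.055, 0, 0], [0, 0, 0, 0], [0, 0, 0, 0]]'>/dev/null
python3 - <<'E'
from h import *
np.set_printoptions(precision=4,suppress=True)
im=np.load("slot.npy")
for b in blobs(im,(0,0,200),(179,40,255),(330,190,385,225),20): print("lid",b[0],b[1],onz("top",b[1],.093))
s=bot.read_camera("side"); cv2.imwrite("pics/s4.png",cv2.resize(s[230:330,220:310,::-1],None,fx=6,fy=6,interpolation=cv2.INTER_CUBIC))
print("slot in side",px("side",(.4963,.0145,.12)))
for b in blobs(s,(108,120,60),(130,255,255),(235,245,285,310),5): print("blue",b[0],b[1],b[3])
for q in((.498,.328,.137),(.498,.328,.052)):print("pred",px("side",q))
E
python3 d.py .498 .328 .0.12 2>/dev/null || python3 d.py .498 .328 .103
```

```text
lid 185 [371.3676 199.7189] [ 0.545  -0.3124  0.093 ]
lid 184 [347.7772 207.0489] [ 0.52   -0.2369  0.093 ]
slot in side [292.8332 191.1431]
blue 40 [260.1   266.075] [255 263  11   7]
blue 67 [260.2985 281.4328] [252 276  17  12]
pred [260.5367 265.9782]
pred [260.7873 280.2285]
t 18.07 pos [0.4984 0.3285 0.2542] yaw -8.7 tooldelta [-0.0003  0.0005  0.1512] F [-0.1582  0.152  -0.7846] w 0.5002288030851 0.0
```

View pics/s4.png

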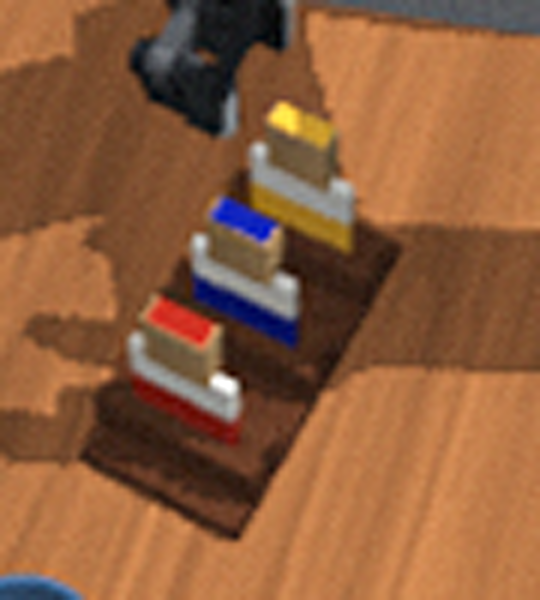

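The blue panel's top is at crop (243,220) in the side view, matching the prediction within about a millimetre. The gripper hovers above it. Descending.

Scaled: 0.05 m / 0.2 = 0.25, 0.04 m / 0.2 = 0.2.

```bash
python3 jog.py '[[0, 0, 0.15, 0], [0, 0, 0.25, 0], [0, 0, 0.2, 0], [0, 0, 0.075, 0], [0, 0, 0, 0]]' 0.5 >/dev/null; python3 jog.py '[[0, 0, 0.035, 0], [0, 0, 0.03, 0], [0, 0, 0, 0], [0, 0, 0, 0]]' >/dev/null; python3 d.py .498 .328 .105
```

```text
t 19.2 pos [0.4987 0.3287 0.1067] yaw -8.72 tooldelta [-0.0006  0.0008  0.0017] F [-0.0287 -0.2164 -0.3538] w 0.4999905441961461 0.0
```

Scaled: 0.001 m / 0.2 = 0.005.

```bash
python3 jog.py '[[0, 0, 0.005, 0], [0, 0, 0, 0], [0, 0, 0, 0], [0, 0, 0, 0], [0, 0, 0, 0]]' 0.05 40; python3 jog.py '[[0, 0, 0, 0], [0, 0, 0, 0], [0, 0, -0.075, 0], [0, 0, -0.15, 0], [0, 0, -0.2, 0]]' ; python3 jog.py '[[0, 0, -0.25, 0], [0, 0, -0.15, 0], [0, 0, 0, 0], [0, 0, 0, 0]]'>/dev/null; python3 d.py .4963 .0145 .26
```

```text
time: 19.82
tool_pos: [0.4987, 0.3286, 0.1055]
tcp_rot: [-3.132, 0.239, -0.0]
wrist_force: [1.1, 0.7, 0.9]
width: 0.16
grip_force: 39.1
time: 20.45
tool_pos: [0.4974, 0.3278, 0.1903]
tcp_rot: [3.13, -0.238, -0.004]
wrist_force: [-0.3, 0.3, -1.3]
width: 0.154
grip_force: 39.5
t 20.95 pos [0.4978 0.328  0.2693] yaw -8.72 tooldelta [0.0461 0.3101 0.0096] F [ 1.2077 -0.2371 -1.421 ] w 0.15411688155949552 39.58362400531769
```

Scaled: 0.06 m / 0.2 = 0.3, 0.03 m / 0.2 = 0.15.

```bash
python3 jog.py '[[0.025, 0.15, 0, 0], [0.045, 0.3, 0, 0], [0.045, 0.3, 0, 0], [0.045, 0.3, 0, 0], [0.045, 0.3, 0, 0]]'>/dev/null; python3 jog.py '[[0.025, 0.175, 0, 0], [0, 0.025, 0, -0.0637], [0, 0, 0, -0.0955], [0, 0, 0, -0.0414], [0, 0, 0, 0]]'>/dev/null; python3 jog.py '[[0, 0, 0, 0], [0, 0, 0, 0]]'>/dev/null; python3 d.py .4963 .0145 .225
```

```text
t 22.45 pos [0.4967 0.0152 0.2697] yaw 9.31 tooldelta [-0.0005  0.0007  0.0447] F [-0.3513 -0.4981 -0.3519] w 0.16015133386937638 39.64404881000519
```

Scaled: 0.02 m / 0.2 = 0.1, 0.018 m / 0.2 = 0.09.

```bash
python3 jog.py '[[-0.0025, 0.0035, 0.1, 0], [0, 0, 0.09, 0], [0, 0, 0, 0], [0, 0, 0, 0]]'>/dev/null; python3 d.py .4963 .0145 .2135
python3 - <<'E'
from h import *
np.set_printoptions(precision=2,suppress=True)
s=bot.read_camera("side"); cv2.imwrite("pics/s5.png",cv2.resize(s[130:220,250:340,::-1],None,fx=6.5,fy=6.5,interpolation=cv2.INTER_CUBIC))
p=bot.read_state()["tool_pos"];zb=p[2]-.0935
X=R.from_euler("z",9.3,degrees=True).apply(np.eye(3))
# predicted field corners on the camera (+y) face, and slot ends, in crop px
f=lambda q:(px("side",q)-[250,130])*6.5
for sx in(-.028,.028):
    print("bottom",f(np.array([p[0],p[1],zb])+X[0]*sx+X[1]*.003),"fieldtop",f(np.array([p[0],p[1],zb+.055])+X[0]*sx+X[1]*.003),"slot end",f(np.array([.4963,.0145,.12])+X[0]*sx*29/28))
E
```

```text
t 22.95 pos [0.4968 0.0144 0.2325] yaw 9.33 tooldelta [-0.0005 -0.0002  0.019 ] F [ 0.4427  0.1777 -0.8244] w 0.15741665079966707 39.64813828468323
bottom [332.61 383.99] fieldtop [340.38 311.38] slot end [333.97 405.02]
bottom [224.29 369.3 ] fieldtop [228.44 296.6 ] slot end [223.17 389.88]
```

View pics/s5.png

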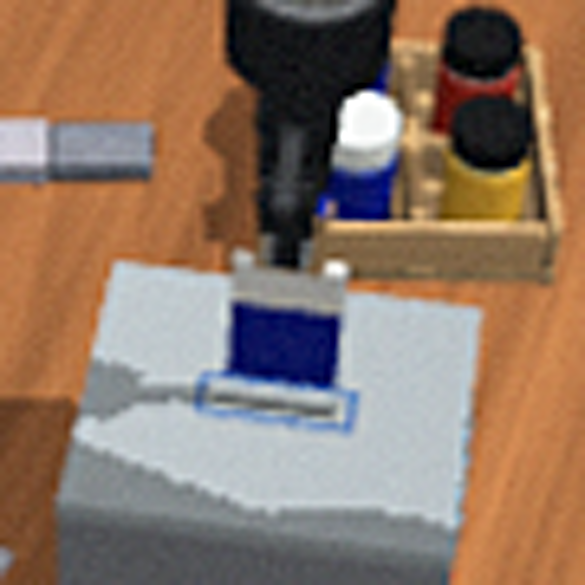

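The panel hangs over the slot. Its lower edge runs from about crop (230,375) to (335,388), and the frame marks span (200,390) to (355,412). I'll compare the two numerically in this view.

```bash
python3 - <<'E'
from h import *
np.set_printoptions(precision=2,suppress=True)
s=bot.read_camera("side").copy(); k=8;u0,v0=276,184
g=cv2.resize(s[v0:v0+16,u0:u0+32],None,fx=k,fy=k,interpolation=cv2.INTER_CUBIC)
h=cv2.cvtColor(g,cv2.COLOR_RGB2HSV); b=g.astype(int)
tow=lambda r,c:((c+.5)/k-.5+u0,(r+.5)/k-.5+v0)
c0=np.array([.4963,.0145,.12]);X=R.from_euler("z",9.3,degrees=True).apply(np.eye(3))
loc=lambda uv,z:(onz("side",uv,z)-c0)@X.T*1e3
# slot: dark, unsaturated, below panel
dark=((b.max(2)<110)&(h[:,:,1]<90)).astype(np.uint8)
n,l,st,c=cv2.connectedComponentsWithStats(dark)
for j in range(1,n):
    if st[j,4]>100:
        P=np.array([loc(tow(r,q),.12) for r,q in np.argwhere(l==j)]);print("slot dark mm",st[j,4],P.min(0)[:2],P.max(0)[:2],P.mean(0)[:2])
fr=((b[:,:,2]-b[:,:,0]>45)&(b[:,:,2]>120)).astype(np.uint8)
P=np.array([loc(tow(r,q),.12) for r,q in np.argwhere(fr)]);print("frame pct",np.percentile(P,[1,5,95,99],axis=0)[:,:2])
# panel field: strong dark blue; left/right edges at several rows, on face plane (vertical) through TCP
p=bot.read_state()["tool_pos"];fc=p+X[1]*.003
def onface(uv):
    o,d=ray("side",*uv);t=((fc-o)@X[1])/(d@X[1]);return o+d*t
gg=s.astype(int);m=(gg[:,:,2]-gg[:,:,0]>60)&(gg[:,:,0]<60)
rows=[]
S=cv2.resize(s[170:192,276:312],None,fx=k,fy=k,interpolation=cv2.INTER_CUBIC).astype(int)
M=((S[:,:,2]-S[:,:,0]>60)&(S[:,:,0]<80)).astype(np.uint8);n,l,st,c=cv2.connectedComponentsWithStats(M);j=1+np.argmax(st[1:,4])
print("bbox",st[j])
Q=np.array([onface(((q+.5)/k-.5+276,(r+.5)/k-.5+170)) for r,q in np.argwhere(l==j)])
L=(Q-p)@X.T*1e3;L[:,2]+=p[2]*1e3
print("field: x rel TCP mm",np.percentile(L[:,0],[1,50,99]),"z",np.percentile(L[:,2],[1,99]))
E
python3 d.py .4963 .0145 .2135
```

```text
slot dark mm 162 [22.13  1.88] [34.01  6.09] [28.61  3.88]
slot dark mm 303 [-2.96  1.86] [17.41  7.01] [7.05 4.23]
slot dark mm 249 [-25.45   1.5 ] [-9.66  6.59] [-17.69   4.02]
frame pct [[-38.83 -29.54]
 [-37.03 -14.99]
 [ 41.95  15.87]
 [ 44.12  16.82]]
bbox [   68    56   141   104 11167]
field: x rel TCP mm [-25.55   0.38  26.33] z [137.41 190.34]
t 23.05 pos [0.4972 0.0144 0.2331] yaw 9.33 tooldelta [-0.0009 -0.0003  0.0196] F [-0.9733  0.2658 -0.923 ] w 0.15709084018780284 39.64735686779022
```

Scaled: 0.008 m / 0.2 = 0.04.

```bash
python3 jog.py '[[0, 0, 0.04, 0], [0, 0, 0.04, 0], [0, 0, 0, 0]]' | grep -E "pos|wrist"; python3 jog.py '[[0, 0, 0.015, 0], [0, 0, 0, 0]]' | grep -E "pos|wrist";python3 jog.py '[[0, 0, 0.015, 0], [0, 0, 0, 0]]' | grep -E "pos|wrist"
```

```text
tool_pos: [0.4957, 0.0144, 0.215]
wrist_force: [0.5, 0.1, -0.4]
tool_pos: [0.4968, 0.0143, 0.2135]
wrist_force: [-0.1, -0.1, -1.0]
tool_pos: [0.497, 0.0146, 0.2102]
wrist_force: [0.6, 0.5, -0.7]
```

Scaled: 0.002 m / 0.2 = 0.01.

```bash
python3 jog.py '[[0, 0, 0.01, 0], [0, 0, 0.01, 0], [0, 0, 0, 0]]' | grep -E "pos|wrist"; python3 jog.py '[[0, 0, 0.01, 0], [0, 0, 0.01, 0], [0, 0, 0, 0]]' | grep -E "pos|wrist"
```

```text
tool_pos: [0.4969, 0.0145, 0.2061]
wrist_force: [2.2, 1.6, -1.6]
tool_pos: [0.4969, 0.0145, 0.2022]
wrist_force: [3.9, 2.9, -0.4]
```

Scaled: 0.004 m / 0.2 = 0.02, 0.0007 m / 0.2 = 0.0035.

```bash
python3 jog.py '[[0.0035, -0.0015, 0.015, 0], [0, 0, 0.02, 0], [0, 0, 0, 0]]' | grep -E "pos|wrist"; python3 jog.py '[[0, 0, 0.02, 0], [0, 0, 0.02, 0], [0, 0, 0, 0]]' | grep -E "pos|wrist"
```

```text
tool_pos: [0.4969, 0.0146, 0.1944]
wrist_force: [2.2, 1.7, -2.1]
tool_pos: [0.497, 0.0147, 0.1866]
wrist_force: [1.8, 0.8, -2.1]
```

Scaled: 0.006 m / 0.2 = 0.03, 0.0004 m / 0.2 = 0.002.

```bash
python3 jog.py '[[0.002, 0, 0.03, 0], [0, 0, 0.03, 0], [0, 0, 0, 0]]' | grep -E "pos|wrist"; python3 jog.py '[[0, 0, 0.04, 0], [0, 0, 0.04, 0], [0, 0, 0, 0]]' | grep -E "pos|wrist";python3 jog.py '[[0, 0, 0.03, 0], [0, 0, 0.02, 0], [0, 0, 0, 0], [0, 0, 0, 0]]'
python3 - <<'E'
from h import *
s=bot.read_camera("side"); cv2.imwrite("pics/s6.png",cv2.resize(s[130:220,250:340,::-1],None,fx=6.5,fy=6.5,interpolation=cv2.INTER_CUBIC))
E
```

```text
tool_pos: [0.4972, 0.0148, 0.1744]
wrist_force: [1.1, 0.1, -1.6]
tool_pos: [0.4972, 0.0148, 0.1583]
wrist_force: [0.9, 0.4, -2.0]
time: 26.68
tool_pos: [0.4975, 0.0148, 0.1493]
tcp_rot: [-3.131, -0.256, 0.001]
wrist_force: [-0.6, 0.2, -1.1]
width: 0.161
grip_force: 39.7
```

View pics/s6.png

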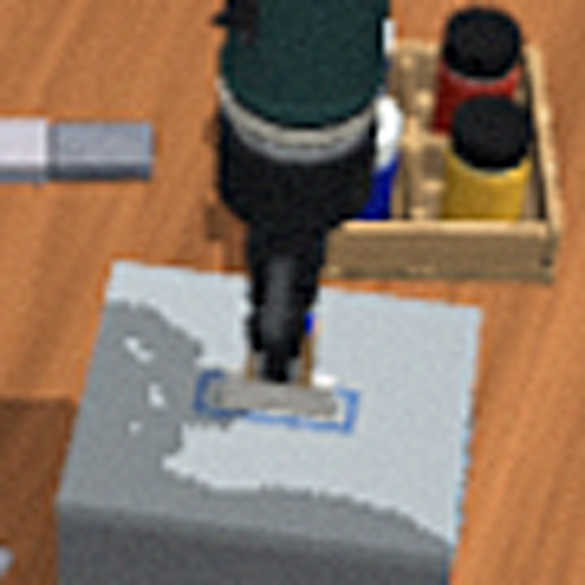

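The blue field is fully inside the slot. Only white plate shows above the frame at crop (275,395), and the grip block is clear of the deck. Settling, then handing in.

```bash
python3 jog.py '[[0, 0, 0, 0], [0, 0, 0, 0], [0, 0, 0, 0], [0, 0, 0, 0]]' && python3 -c "
from workcell import bot
print(bot.finish_job())"
```

```text
time: 27.22
tool_pos: [0.4977, 0.0149, 0.1493]
tcp_rot: [-3.131, -0.255, -0.0]
wrist_force: [0.2, 0.2, -0.7]
width: 0.159
grip_force: 39.7
the job is handed in; nothing more can be done
None
```

Job handed in at 27.2 s: both blue jars stand released in the free crate cells, and the blue panel is held in the slot about 64 mm deep with the grip block about 21 mm above the deck; no verdict was returned.

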